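Walk the amplifier box round to the fence

TASK

Walk the heavy gold amplifier box round on the table, pushing it with the fingertips, until the side with the three black sockets lies flat against the dark wooden fence, with no part of that side overhanging the fence's ends. Bring it roughly square before it touches the fence, do not lift or tip it, and leave the mug, the solder reel and the flux pot where they stand.

Things in the scene. Friction and masses are not known exactly. Their poses are not given: they have to be found in the camera images.
- amp: gold cast box on rubber feet, 95 (x) by 120 (y) by 56 mm high, 0.6 to 0.85 kg, takes about 3 to 6 N to slide, too wide to grip; origin at the centre of its underside. Its +x side (120 mm) has three flush black sockets; a black stripe on top runs along that side. Upright sides plain from 4 to 56 mm above the table. It starts turned about 35 to 85 degrees anticlockwise (from above) of the fence
- socket_left (a point): +y end of the socket side's lower edge, at (47.5, 60, 0) mm in the box's frame; axes as the box's
- socket_right (a point): -y end of the socket side's lower edge, at (47.5, -60, 0) mm in the box's frame; axes as the box's
- fence: fixed dark wooden bar, 28 (x) by 240 (y) by 32 mm high. Origin at the centre of its underside; its -x side is the working face, towards the robot. When the socket side lies against it, the box's x and y axes run parallel to, and the same way as, the fence's
- fence_face (a point): middle of the lower edge of the fence's working face, 14 mm from the bar's centre line; axes as the fence's, x pointing into the bar; the face reaches 120 mm to either side along y
- mug: white mug, 76 mm across and 85 mm high with a handle, standing to one side of the work; origin at the centre of its underside
- reel: reel of solder, white flanges, 64 mm across and 50 mm high, standing on end beside the work; origin at the centre of its underside
- pot: small amber flux pot with a black lid, 48 mm across and 55 mm high, standing to the side; origin at the centre of its underside
Not all that is in view belongs to the job. There is more than one size of the amp; the job needs the middle-sized. There is more than one size of the fence; the one meant has the size given above.

How it is judged:
By the outcome, as a careful person would: the job done as asked, in the order asked, and still so for the second after the job is handed in, with the robot touching nothing.
It also fails if it takes over 64 s, if anything falls off the work surface, if the arm or the gripper's body presses on something with over 40 N, if the wrist force passes 120 N, or if a joint passes its speed limit or range.

ROBOT

A 7-joint arm with a two-finger parallel gripper is mounted at the origin on the work surface. World frame = base frame: x ahead of the robot, y to its left, z up, the work surface at z = 0. Lengths are in m, angles in rad, forces in N, time in s.
With the tool pointing down it reaches from about 0.425 to 0.825 m from the base axis. Payload 3.6 kg.
Tool frame: the origin (TCP) lies between the finger pads; the fingertips stand 19 mm ahead of it and the grasp point (between the pads) is the TCP; z points along the fingers, y is the line along which they close (so a half turn about z gives the same grasp; the last joint's range is limited). The gripper opens to 93 mm and grips with 3 to 60 N. Pads are 15 mm wide; open, the fingers measure 128 mm over their backs; the gripper's body (75 mm by 188 mm) begins 65 mm behind the grasp point.
Start: joints at [1.113, 0.615, -0.013, 1.423, 0.008, 1.103, -0.04], TCP at [0.272, -0.59, 0.238] pointing down, gripper open.
Joint ranges: [-3.12, 3.12], [-0.3, 2.06], [-1.34, 1.32], [0.26, 2.42], [-1.36, 4.5], [0.01, 1.98], [-2.84, 2.84]. Speed limits (rad/s): [2.79, 2.79, 3.14, 3.14, 3.14, 3.14, 3.14].

INTERFACE

Orientations are given as a unit quaternion [x, y, z, w].
In Python, from cell import r, camera, calibration, spotter gives the robot as it stands.
- The arm moves only by the tool play_rows, never from a script. Its argument "increments" is a list that holds one entry, the list of rows, each a list of 7 numbers: the shift along the world's x, y, z in mm, then the turn, a rotation vector about the world's x, y, z in degrees, then the closure, from 0 (fully open) to 1 (shut). In form: [[[x, y, z, wx, wy, wz, jaw], ...]]. A call has 1 to 20 rows; each row shifts and turns the commanded pose from where the row before left it; what a row does not reach is not made up. A row lasts 1/8 s, in which the tool goes at most 62.5 mm and 10.7 degrees, less where a joint would pass 70% of its speed; a pose out of reach is approached as far as the arm can. A call with a gripper value outside its range is refused whole. The fingers move at their own pace and stop on an object; "force" is the grip in N (left out, the last holds). Time passes only in rows, so rows that do not move let the fingers close. It gives the time, the measured TCP pose, the force, the opening and the grip force at its end, in the units of the state.
- r.observe(): the state, without advancing time (a new reading comes with each control period).
- camera(name): name is "scene" or "side" or "wrist"; returns the picture (420x560x3 uint8, blue, green, red); there is no depth.
- calibration(name): a dict with "mtx" (3x3 intrinsics, pixels), "R" (3x3) and "t" (3): a world point X has camera coordinates R X + t. Camera axes: x right, y down, z forward; pixel columns grow to the right and rows downward; lengths in m; the calibration is good to about 2 mm. A picture is of the moment at which its call begins: read the wrist's pose just before it. calibration takes no time and is no camera call; for the wrist camera it gives the pose at the moment of the call.
- r.sign_off(): hands the job in; it is judged then, once.
Trained networks look in the newest picture that a camera, given by its name, has taken for a name from the list of things; names that differ only in an ending like _2 or _b are one class to them, and where a whole thing is asked for, a point or a joint stands for the part that bears it (a point fixed in the world has none). Each returns a list of dicts, best first, with "p" (0 to 1); they miss things now and then, are a little off and sometimes report something else, mostly with a low value. They report only what shows in the picture. A call takes as long as a camera call. They do not tell look-alikes from the thing itself.
- spotter.look_for(label, camera): "rect" ([centre column, centre row, width, height] as shares, 0 to 1, of the picture: columns of its width, rows of its height, round what is visible of it).
The state is a dict: "time_s": time; "qpos": joint angles; "joint_vel": joint speeds; "tau": joint torques, N m; "ee_pos": TCP position; "eef_rot": TCP orientation; "force": force on the tool from outside, world axes, zero at the start; "wrist_torque": the same for the moment, N m; "width": opening from 0.0 (shut) to 1.0 (fully open); "gripper_force": force on a finger pad.
Only numpy, scipy, OpenCV 4.12 (cv2) and the standard library are available. Lean on these libraries where they do the work, as an engineer would, in place of code of your own. Each camera call takes 0.05 s, during which the arm holds its last target. There are 200 camera calls.

## Working session

There is one attempt and no reset: what is moved stays moved. The work goes in short steps, Python scripts to look and compute and a tool call to move; the robot and the scene stay as the last step left them, time stands still between calls to the robot, and variables do not carry over. Pictures are saved under pics/ and viewed, at most 10 in all, crops included, and the job is handed in when it is done.

Besides the shell and the picture viewer there is one more tool, called as name(argument=value, ...) on one line, values as JSON. play_rows: Moves the arm, as the interface text tells. Its arguments: {"type":"object","properties":{"increments":{"type":"array","items":{"type":"array","items":{"type":"array","items":{"type":"number"}}}},"force":{"type":"number"}},"required":["increments"]}

```bash
mkdir -p pics; ls
cat > h.py <<'E'
import numpy as np,cv2
from cell import r,camera,calibration,spotter
def back(name,uv,z,c=None):
    c=c or calibration(name);K,R,t=[np.array(c[k],float) for k in("mtx","R","t")]
    d=R.T@np.linalg.solve(K,[uv[0],uv[1],1.]);o=-R.T@t
    return o+d*(z-o[2])/d[2]
def proj(name,X,c=None):
    c=c or calibration(name);K,R,t=[np.array(c[k],float) for k in("mtx","R","t")]
    p=(R@np.atleast_2d(X).T+t.reshape(3,1));p=K@p;return (p[:2]/p[2]).T
E
python3 - <<'E'
from h import *
a=camera("scene");
for n in("amp","fence","mug","reel","pot"):
    for d in spotter.look_for(n,"scene"):
        c=np.array(d["rect"])*[560,420,560,420];print(n,round(d["p"],2),c.round(),back("scene",c[:2],0.03).round(3))
b=camera("side")
for n in("amp","fence"):
    for d in spotter.look_for(n,"side"):
        c=np.array(d["rect"])*[560,420,560,420];print(n,round(d["p"],2),c.round(),back("side",c[:2],0.03).round(3))
cv2.imwrite("pics/a.png",cv2.resize(a,(800,600)));cv2.imwrite("pics/b.png",cv2.resize(b,(800,600)))
s=r.observe();print(s["time_s"],s["ee_pos"],s["eef_rot"])
E
```

```text
pics
amp 0.91 [158. 165.  66.  74.] [ 0.315 -0.171  0.03 ]
amp 0.71 [277. 158.  41.  42.] [0.436 0.104 0.03 ]
amp 0.62 [255. 213.  64.  62.] [ 0.555 -0.023  0.03 ]
fence 0.94 [388. 282.  57.  47.] [0.85  0.155 0.03 ]
fence 0.58 [291. 263.  89.  69.] [ 0.708 -0.012  0.03 ]
mug 0.58 [110. 231.  43.  52.] [ 0.438 -0.339  0.03 ]
reel 0.57 [392. 171.  33.  29.] [0.61  0.338 0.03 ]
pot 0.76 [343. 136.  18.  29.] [0.454 0.291 0.03 ]
amp 0.9 [305. 208.  59.  52.] [ 0.545 -0.018  0.03 ]
amp 0.82 [320. 266.  46.  48.] [0.432 0.117 0.03 ]
amp 0.73 [415. 204.  83.  66.] [ 0.305 -0.175  0.03 ]
fence 0.88 [251. 196.  44.  70.] [0.689 0.017 0.03 ]
fence 0.78 [173. 218.  36.  53.] [0.82  0.177 0.03 ]
0.45 [ 0.27198207 -0.59025891  0.23755081] [ 9.76782420e-01  2.14233718e-01 -2.74345903e-05 -1.34176749e-04]
```

View pics/a.png

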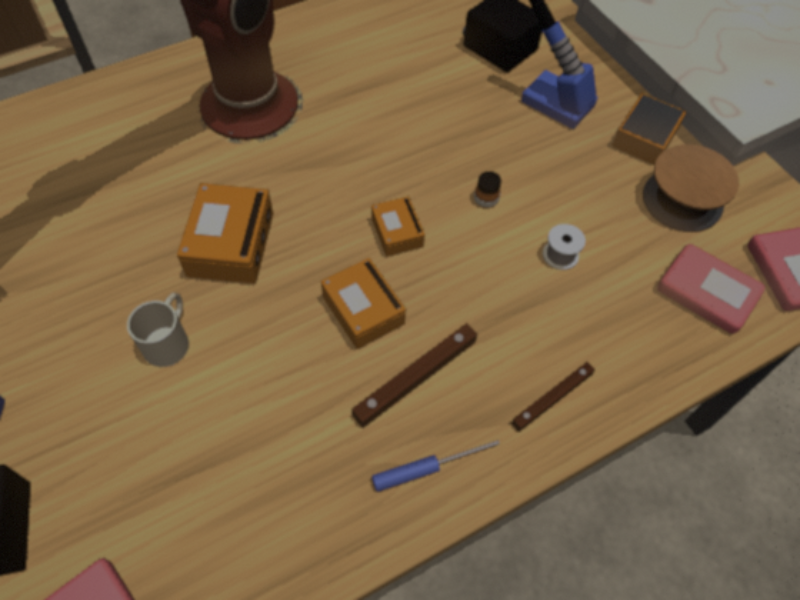

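View pics/b.png

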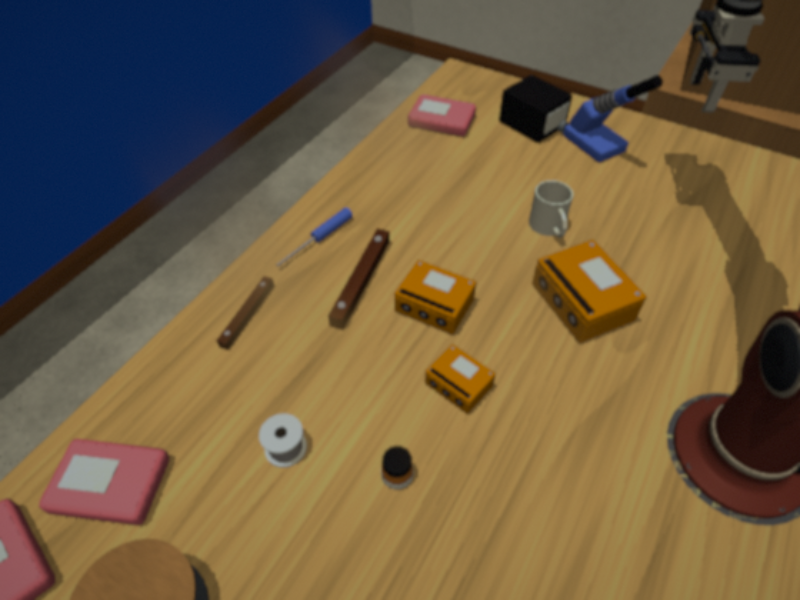

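The pictures show three gold boxes, at scene view pixels (225,230) large, (363,300) middle and (398,225) small. There are two fences, at (415,375) large and (553,397) small. I pick the middle box and the large fence. Next I'll fit the poses by silhouette, check the sizes, and check the choice in one crop.

```bash
cat >> h.py <<'E'
from scipy.optimize import minimize
def hullmask(pts):
    m=np.zeros((420*4,560*4),np.uint8);h=cv2.convexHull((pts*4+1.5).astype(np.float32)).round().astype(np.int32);cv2.fillConvexPoly(m,h,1);return m>0
def corners(p,dims,z0=0):
    L,W,H=dims;c,s=np.cos(p[2]),np.sin(p[2])
    return np.array([[p[0]+c*a*L/2-s*b*W/2,p[1]+s*a*L/2+c*b*W/2,z] for a in(-1,1) for b in(-1,1) for z in(z0,H)])
def seg(img,kind,uv):
    h=cv2.cvtColor(img,cv2.COLOR_BGR2HSV).astype(int);H,S,V=h[...,0],h[...,1],h[...,2]
    lab=img.astype(int)
    if kind=="amp": m=(S>195)&(H<25)&(V>60)
    else: m=(V<95)&((H<12)|(H>170))&(S>80)
    m=cv2.morphologyEx(m.astype(np.uint8),cv2.MORPH_OPEN,np.ones((2,2)))
    n,l,st,ce=cv2.connectedComponentsWithStats(m)
    win=[(np.linalg.norm(ce[i]-uv),i) for i in range(1,n) if st[i,4]>60]
    k=min(win)[1];pts=np.argwhere(l==k)[:,::-1].astype(float)
    return hullmask(pts),st[k]
def fit(masks,cals,p0,dims,z0=0):
    def cost(p):
        e=0
        for n in masks:
            q=hullmask(proj(n,corners(p,dims,z0),cals[n]));e+=1-(q&masks[n]).sum()/(q|masks[n]).sum()
        return e
    best=None
    for dy in (0,.15,-.15):
        x0=np.array(p0)+[0,0,dy]
        s=np.array([x0,x0+[.01,0,0],x0+[0,.01,0],x0+[0,0,.1]])
        o=minimize(cost,x0,method="Nelder-Mead",options=dict(initial_simplex=s,xatol=2e-4,fatol=1e-4,maxiter=120))
        if best is None or o.fun<best.fun:best=o
    return best.x,best.fun
AMP=(.095,.12,.056);FEN=(.028,.24,.032)
def find(kind,p0,dims,names=("scene","side"),z0=0):
    ms,cs={},{}
    for n in names:
        img=camera(n);c=calibration(n);uv=proj(n,[p0[0],p0[1],.03],c)[0]
        ms[n],st=seg(img,kind,uv);cs[n]=c
        print(n,st.tolist())
    x,f=fit(ms,cs,p0,dims,z0);print(kind,x[:2].round(4),np.degrees(x[2]).round(1),"cost",round(f,3))
    return x
E
python3 - <<'E'
from h import *
a=find("amp",[.55,-.02,.7],AMP,z0=.004)
f=find("fence",[.70,0,0.0],FEN)
img=cv2.imread("pics/a.png");i1=camera("scene");i2=camera("side")
out=[]
for n,i,(u,v) in(("scene",i1,(275,235)),("side",i2,(285,205))):
    for p,d,c in((a,AMP,(0,0,255)),(f,FEN,(255,255,0))):
        pass
    k=5;w,h=80,60
    s=cv2.resize(i[v-h:v+h,u-w:u+w],None,fx=k,fy=k,interpolation=cv2.INTER_CUBIC)
    for p,d,c,z0 in((a,AMP,(0,0,255),.004),(f,FEN,(255,255,0),0)):
        q=(proj(n,corners(p,d,z0))-[u-w,v-h]+.5)*k
        cv2.polylines(s,[cv2.convexHull(q.astype(np.float32)).astype(np.int32)],True,c,1)
    out.append(s)
cv2.imwrite("pics/c.png",cv2.resize(np.hstack(out),(800,300)))
cv2.imwrite("pics/c.png",cv2.resize(np.vstack(out),(400,600)) if 0 else np.hstack([cv2.resize(o,(400,300)) for o in out]))
E
```

```text
Traceback (most recent call last):
  File "h.py", line 44, in find
    ms[n],st=seg(img,kind,uv);cs[n]=c
             ~~~^^^^^^^^^^^^^
  File "h.py", line 24, in seg
    k=min(win)[1];pts=np.argwhere(l==k)[:,::-1].astype(float)
      ~~~^^^^^
ValueError: min() iterable argument is empty
```

Run:
```python
from h import *
for n,pts in(("scene",[(240,210),(262,225),(290,262),(340,150),(240,280),(250,200),(265,230)]),("side",[(290,195),(310,222),(250,195),(300,260)])):
    i=camera(n);h=cv2.cvtColor(cv2.GaussianBlur(i,(3,3),0),cv2.COLOR_BGR2HSV)
    print(n,[(p,h[p[1],p[0]].tolist()) for p in pts])
```

```text
scene [((240, 210), [14, 101, 147]), ((262, 225), [16, 192, 145]), ((290, 262), [11, 161, 68]), ((340, 150), [19, 117, 148]), ((240, 280), [17, 127, 139]), ((250, 200), [16, 43, 148]), ((265, 230), [16, 185, 80])]
side [((290, 195), [19, 255, 166]), ((310, 222), [18, 246, 81]), ((250, 195), [10, 184, 72]), ((300, 260), [18, 244, 139])]
```

```bash
sed -i 's/m=(S>195)&(H<25)&(V>60)/m=(S>165)\&(H>12)\&(H<26)\&(V>50)/; s/m=(V<95)&((H<12)|(H>170))&(S>80)/m=(V<100)\&((H<14)|(H>170))\&(S>60)/' h.py
cat > v.py <<'E'
from h import *
import sys
def view(a,f,fn):
    out=[]
    for n,(u,v) in(("scene",(275,235)),("side",(285,205))):
        i=camera(n);k=5;w,h=80,60
        s=cv2.resize(i[v-h:v+h,u-w:u+w],None,fx=k,fy=k,interpolation=cv2.INTER_CUBIC)
        for p,d,c,z0 in((a,AMP,(0,0,255),.004),(f,FEN,(255,255,0),0)):
            q=(proj(n,corners(p,d,z0))-[u-w,v-h]+.5)*k
            cv2.polylines(s,[cv2.convexHull(q.astype(np.float32)).astype(np.int32)],True,c,1)
            q=(proj(n,[[p[0],p[1],d[2]],[p[0]+d[0]/2*np.cos(p[2]),p[1]+d[0]/2*np.sin(p[2]),d[2]]])-[u-w,v-h]+.5)*k
            cv2.line(s,*[tuple(map(int,x)) for x in q],c,1)
        out.append(cv2.resize(s,(400,300)))
    cv2.imwrite(fn,np.hstack(out))
E
python3 - <<'E'
from v import *
a=find("amp",[.55,-.02,.7],AMP,z0=.004)
f=find("fence",[.70,0,0.0],FEN)
view(a,f,"pics/c.png")
E
```

```text
scene [226, 182, 58, 62, 1625]
side [277, 184, 58, 51, 1618]
amp [ 0.5469 -0.0204] 91.9 cost 0.156
scene [248, 229, 86, 67, 1153]
side [238, 163, 34, 58, 587]
fence [ 0.6992 -0.0037] 11.8 cost 0.651
```

View pics/c.png

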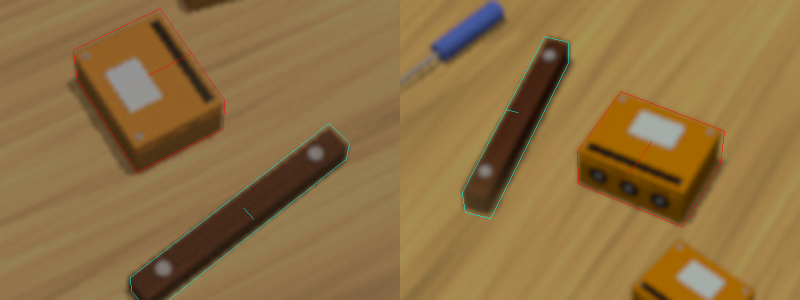

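The overlay fits the right box. It is the middle gold one, with the stripe and sockets facing world +y at yaw about 92°, and the fence is at about 12°. The plan has three steps:
- **Push B:** two fingertips on the socket side turn the box about 25°.
- **Push C:** two fingertips on the back side turn it the remaining 55°.
- **Press:** a straight push against the fence.

play_rows(increments=[[[17, 40, -5.5, 0, 0, 4.2, 0], [17, 40, -5.5, 0, 0, 4.2, 0], [17, 40, -5.5, 0, 0, 4.2, 0], [17, 40, -5.5, 0, 0, 4.2, 0], [17, 40, -5.5, 0, 0, 4.2, 0], [17, 40, -5.5, 0, 0, 4.2, 0], [17, 40, -5.5, 0, 0, 4.2, 0], [17, 40, -5.5, 0, 0, 4.2, 0], [17, 40, -5.5, 0, 0, 4.2, 0], [17, 40, -5.5, 0, 0, 4.2, 0], [17, 40, -5.5, 0, 0, 4.2, 0], [17, 40, -5.5, 0, 0, 4.2, 0], [17, 40, -5.5, 0, 0, 4.2, 0], [17, 40, -5.5, 0, 0, 4.2, 0], [17, 40, -5.5, 0, 0, 4.2, 0], [17, 40, -5.5, 0, 0, 4.2, 0], [0, 0, 0, 0, 0, 0, 0]]])

```text
time_s: 3.02
ee_pos: [0.5449, 0.0545, 0.1496]
eef_rot: [0.693, 0.721, 0.002, -0.001]
force: [0.4, -0.0, 0.4]
width: 1.004
gripper_force: 0.0
```

play_rows(increments=[[[0, -4, -20, 0, 0, 0, 0], [0, 0, -30, 0, 0, 0, 0], [0, 0, -30, 0, 0, 0, 0], [0, 0, -25, 0, 0, 0, 0], [0, 0, -8, 0, 0, 0, 0], [0, -4, 0, 0, 0, 0, 0], [0, -4, 0, 0, 0, 0, 0], [0, -3, 0, 0, 0, 0, 0], [0, -3, 0, 0, 0, 0, 0]]])

```text
time_s: 4.15
ee_pos: [0.545, 0.0335, 0.0376]
eef_rot: [0.694, 0.72, 0.002, 0.0]
force: [0.0, 4.8, 2.3]
width: 0.999
gripper_force: 2.6
```

Run:
```python
from v import *
cv2.imwrite("pics/w.png",np.hstack([cv2.resize(camera("wrist"),(400,300)),cv2.resize(camera("side")[140:290,220:420],(400,300))]))
s=r.observe();print(s["ee_pos"],s["force"])
```

```text
[0.54500405 0.03329581 0.03748831] [0.50174795 3.85760273 2.42175397]
```

View pics/w.png

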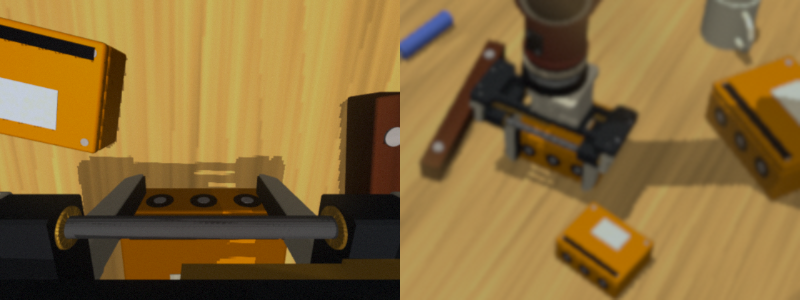

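The two fingertips touch the socket side (4.8 N), with one finger at each end of the sockets. The small box in the wrist view at (60,85) is clear.

```bash
cat > arc.py <<'E'
import numpy as np
def arc(p,cor,deg,n):
    p=np.array(p);c=np.array(cor);q=[]
    for k in range(n+1):
        a=np.radians(deg*k/n);q.append(c+np.array([[np.cos(a),-np.sin(a)],[np.sin(a),np.cos(a)]])@(p-c))
    print((np.diff(q,axis=0)*1000).round(1).tolist(),q[-1].round(4),"turn/row",deg/n)
E
python3 -c "
from arc import *
arc([.545,.0335],[.437,-.024],-26,13)"
```

```text
[[1.9, -3.8], [1.8, -3.9], [1.7, -3.9], [1.5, -4.0], [1.4, -4.0], [1.3, -4.1], [1.1, -4.1], [1.0, -4.2], [0.8, -4.2], [0.7, -4.2], [0.5, -4.2], [0.4, -4.3], [0.2, -4.3]] [ 0.5593 -0.0197] turn/row -2.0
```

play_rows(increments=[[[1.9, -3.8, 0, 0, 0, -2, 0], [1.8, -3.9, 0, 0, 0, -2, 0], [1.7, -3.9, 0, 0, 0, -2, 0], [1.5, -4, 0, 0, 0, -2, 0], [1.4, -4, 0, 0, 0, -2, 0], [1.3, -4.1, 0, 0, 0, -2, 0], [1.1, -4.1, 0, 0, 0, -2, 0], [1, -4.2, 0, 0, 0, -2, 0], [0.8, -4.2, 0, 0, 0, -2, 0], [0.7, -4.2, 0, 0, 0, -2, 0], [0.5, -4.2, 0, 0, 0, -2, 0], [0.4, -4.3, 0, 0, 0, -2, 0], [0.2, -4.3, 0, 0, 0, -2, 0], [0, 0, 0, 0, 0, 0, 0]]])

```text
time_s: 6.0
ee_pos: [0.5601, -0.0204, 0.0375]
eef_rot: [0.839, 0.544, 0.002, 0.0]
force: [2.4, 4.0, 4.0]
width: 1.0
gripper_force: 2.5
```

play_rows(increments=[[[4, 9, 0, 0, 0, 0, 0], [4, 9, 10, 0, 0, 0, 0], [0, 0, 40, 0, 0, 0, 0], [0, 0, 40, 0, 0, 0, 0], [-10, -22, 10, 0, 0, 0, 0], [-14, -32, 0, 0, 0, 0, 0], [-14, -32, 0, 0, 0, 0, 0], [-14, -32, 0, 0, 0, 0, 0], [-9, -18, 0, 0, 0, 0, 0], [0, 0, 0, 0, 0, 0, 0]]])

```text
time_s: 7.25
ee_pos: [0.5041, -0.1414, 0.1367]
eef_rot: [0.84, 0.543, -0.001, -0.0]
force: [0.1, 1.0, -0.1]
width: 0.998
gripper_force: 0.0
```

Run:
```python
from v import *
s=r.observe();print(s["time_s"],s["ee_pos"],s["force"])
a=find("amp",[.5375,-.07,1.15],AMP,z0=.004)
f=find("fence",[.70,0,0.2],FEN,names=("scene",))
view(a,f,"pics/d.png")
```

```text
7.25 [ 0.50406113 -0.14142598  0.13668988] [ 0.10223181  1.03052656 -0.13588689]
scene [213, 191, 42, 55, 1621]
side [291, 172, 56, 53, 1577]
amp [ 0.5379 -0.071 ] 67.1 cost 0.157
scene [248, 229, 86, 68, 1158]
fence [ 0.7019 -0.0036] 11.9 cost 0.218
```

View pics/d.png

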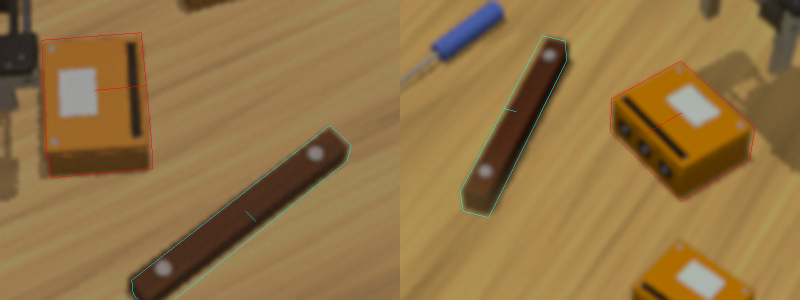

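The box is exactly where predicted, at yaw 67°, and the fit overlay is tight. I'll descend behind its back side and make contact.

play_rows(increments=[[[0, 0, -35, 0, 0, 0, 0], [0, 0, -35, 0, 0, 0, 0], [0, 0, -24, 0, 0, 0, 0], [0, 0, -6, 0, 0, 0, 0], [2.4, 5.5, 0, 0, 0, 0, 0], [2.4, 5.5, 0, 0, 0, 0, 0], [1.6, 3.7, 0, 0, 0, 0, 0], [1.6, 3.7, 0, 0, 0, 0, 0], [0.8, 1.8, 0, 0, 0, 0, 0], [0, 0, 0, 0, 0, 0, 0]]])

```text
time_s: 8.75
ee_pos: [0.5132, -0.1226, 0.0374]
eef_rot: [0.84, 0.543, -0.002, 0.001]
force: [-3.0, -5.2, 4.2]
width: 1.0
gripper_force: 2.9
```

```bash
python3 -c "
from arc import *
import numpy as np
c=np.array([.538,-.0708]);y=np.radians(66.5)
cor=c-.11*np.array([-np.sin(y),np.cos(y)]);print(cor)
arc([.513,-.121],cor,-54,20)"
```

```text
[ 0.63887661 -0.1146624 ]
[[-0.2, 5.9], [0.1, 5.9], [0.4, 5.9], [0.7, 5.9], [1.0, 5.9], [1.2, 5.8], [1.5, 5.7], [1.8, 5.7], [2.0, 5.6], [2.3, 5.5], [2.6, 5.4], [2.8, 5.2], [3.0, 5.1], [3.3, 4.9], [3.5, 4.8], [3.7, 4.6], [3.9, 4.4], [4.2, 4.2], [4.3, 4.0], [4.5, 3.8]] [ 0.5598 -0.0166] turn/row -2.7
```

play_rows(increments=[[[-0.2, 5.9, 0, 0, 0, -2.7, 0], [0.1, 5.9, 0, 0, 0, -2.7, 0], [0.4, 5.9, 0, 0, 0, -2.7, 0], [0.7, 5.9, 0, 0, 0, -2.7, 0], [1, 5.9, 0, 0, 0, -2.7, 0], [1.2, 5.8, 0, 0, 0, -2.7, 0], [1.5, 5.7, 0, 0, 0, -2.7, 0], [1.8, 5.7, 0, 0, 0, -2.7, 0], [2, 5.6, 0, 0, 0, -2.7, 0], [2.3, 5.5, 0, 0, 0, -2.7, 0], [2.6, 5.4, 0, 0, 0, -2.7, 0], [2.8, 5.2, 0, 0, 0, -2.7, 0], [3, 5.1, 0, 0, 0, -2.7, 0], [3.3, 4.9, 0, 0, 0, -2.7, 0], [3.5, 4.8, 0, 0, 0, -2.7, 0], [3.7, 4.6, 0, 0, 0, -2.7, 0], [3.9, 4.4, 0, 0, 0, -2.7, 0], [4.2, 4.2, 0, 0, 0, -2.7, 0], [4.3, 4, 0, 0, 0, -2.7, 0], [4.5, 3.8, 0, 0, 0, -2.7, 0]]])

```text
time_s: 11.25
ee_pos: [0.5565, -0.0156, 0.0365]
eef_rot: [0.995, 0.103, -0.004, -0.0]
force: [-5.8, -1.4, 4.5]
width: 0.999
gripper_force: 3.2
```

Run:
```python
from v import *
s=r.observe();print(s["time_s"],s["ee_pos"],s["force"])
a=find("amp",[.614,-.005,.21],AMP,z0=.004)
f=[.701,-.0036,np.radians(11.8)]
view(a,f,"pics/e.png")
```

```text
11.25 [ 0.55654446 -0.01555374  0.03650525] [-5.75747174 -1.44049299  4.45921319]
scene [242, 201, 64, 62, 1756]
side [255, 177, 36, 53, 1091]
amp [ 0.6155 -0.0043] 13.2 cost 0.343
```

View pics/e.png

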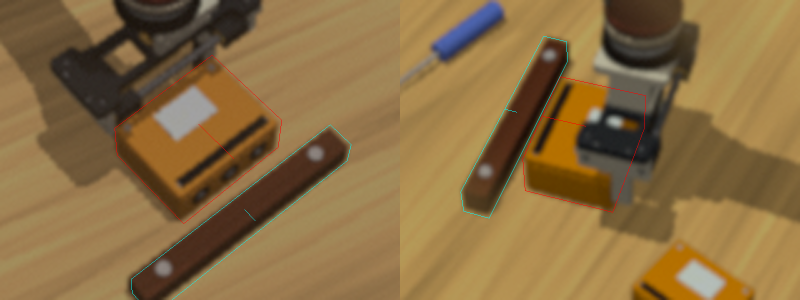

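The box is nearly square to the fence with about 23 mm of gap, and it sits within the fence's length. Now the straight push.

play_rows(increments=[[[3.9, 0.8, 0, 0, 0, 0, 0], [3.9, 0.8, 0, 0, 0, 0, 0], [3.9, 0.8, 0, 0, 0, 0, 0], [2.9, 0.6, 0, 0, 0, 0, 0], [2, 0.4, 0, 0, 0, 0, 0], [0, 0, 0, 0, 0, 0, 0]]])

```text
time_s: 12.2
ee_pos: [0.5753, -0.012, 0.0363]
eef_rot: [0.995, 0.104, -0.002, -0.0]
force: [-5.5, -1.2, 1.7]
width: 0.999
gripper_force: 2.5
```

play_rows(increments=[[[1, 0.2, 0, 0, 0, 0, 0], [1, 0.2, 0, 0, 0, 0, 0], [1, 0.2, 0, 0, 0, 0, 0], [0, 0, 0, 0, 0, 0, 0]]])

```text
time_s: 12.7
ee_pos: [0.5782, -0.0114, 0.0363]
eef_rot: [0.995, 0.104, -0.002, -0.0]
force: [-5.6, -1.5, 2.8]
width: 1.002
gripper_force: 2.6
```

play_rows(increments=[[[1, 0.2, 0, 0, 0, 0, 0], [1, 0.2, 0, 0, 0, 0, 0], [0, 0, 0, 0, 0, 0, 0]]])

```text
time_s: 13.08
ee_pos: [0.5791, -0.0112, 0.0363]
eef_rot: [0.995, 0.104, -0.003, -0.0]
force: [-7.6, -1.4, 3.9]
width: 0.997
gripper_force: 3.5
```

play_rows(increments=[[[1, 0.2, 0, 0, 0, 0, 0], [1, 0.2, 0, 0, 0, 0, 0], [0, 0, 0, 0, 0, 0, 0]]])

```text
time_s: 13.45
ee_pos: [0.5791, -0.0112, 0.0363]
eef_rot: [0.995, 0.104, -0.006, -0.0]
force: [-9.9, -2.0, 7.4]
width: 1.002
gripper_force: 5.1
```

play_rows(increments=[[[1, 0.2, 0, 0, 0, 0, 0], [1, 0.2, 0, 0, 0, 0, 0], [0, 0, 0, 0, 0, 0, 0]]])

```text
time_s: 13.82
ee_pos: [0.5791, -0.0112, 0.0362]
eef_rot: [0.995, 0.104, -0.008, -0.001]
force: [-12.7, -2.7, 11.0]
width: 1.001
gripper_force: 6.7
```

play_rows(increments=[[[-3, -0.6, 0, 0, 0, 0, 0], [-3, -0.6, 0, 0, 0, 0, 0], [-8, -1.6, 0, 0, 0, 0, 0], [-16, -3.3, 0, 0, 0, 0, 0], [-20, -4, 10, 0, 0, 0, 0], [-25, -5, 40, 0, 0, 0, 0], [-25, -5, 40, 0, 0, 0, 0], [0, -40, 40, 0, 0, 0, 0], [0, -50, 20, 0, 0, 0, 0], [0, -50, 0, 0, 0, 0, 0], [0, -50, 0, 0, 0, 0, 0], [0, -50, 0, 0, 0, 0, 0], [0, 0, 0, 0, 0, 0, 0]]])

```text
time_s: 15.45
ee_pos: [0.4861, -0.2761, 0.1874]
eef_rot: [0.995, 0.1, 0.001, 0.003]
force: [-0.0, 1.3, -0.3]
width: 1.002
gripper_force: 0.0
```

Run:
```python
from v import *
s=r.observe();print(s["time_s"],s["ee_pos"],s["force"])
a=find("amp",[.638,0,.21],AMP,z0=.004)
i=[camera(n) for n in("scene","side")]
cv2.imwrite("pics/f.png",np.hstack([cv2.resize(i[0][180:300,225:345],(400,400),interpolation=cv2.INTER_CUBIC),cv2.resize(i[1][140:260,205:325],(400,400),interpolation=cv2.INTER_CUBIC)]))
for n in("mug","reel","pot"):
    for d in spotter.look_for(n,"scene")[:1]:
        c=np.array(d["rect"])*[560,420,560,420];print(n,round(d["p"],2),c.round())
```

```text
15.45 [ 0.48610556 -0.27613335  0.18737579] [-0.03872104  1.33759469 -0.26627132]
scene [248, 208, 64, 60, 1717]
side [247, 174, 50, 54, 1612]
amp [ 0.6334 -0.0012] 11.7 cost 0.143
mug 0.9 [111. 234.  41.  53.]
reel 0.56 [394. 173.  33.  31.]
pot 0.69 [342. 134.  17.  28.]
```

View pics/f.png

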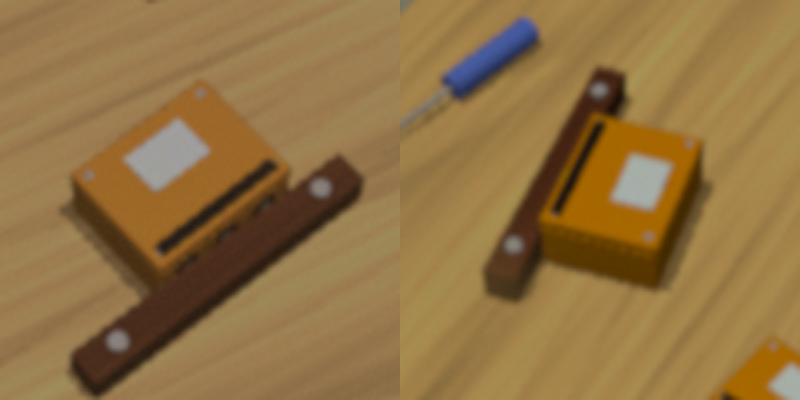

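The box sits flush against the fence in both views, and both ends lie within the bar. To settle it flat, I'll press once at the middle of its back with closed fingertips, so it can align itself.

play_rows(increments=[[[7, 42, 0, 0, 0, 0, 1], [7, 42, 0, 0, 0, 0, 1], [7, 42, 0, 0, 0, 0, 1], [7, 42, 0, 0, 0, 0, 1], [8, 43, 0, 0, 0, 0, 1], [8, 44, 0, 0, 0, 0, 1], [0, 0, -40, 0, 0, 0, 1], [0, 0, -40, 0, 0, 0, 1], [0, 0, -40, 0, 0, 0, 1], [0, 0, -30, 0, 0, 0, 1], [0, 0, 0, 0, 0, 0, 1]]])

```text
time_s: 17.18
ee_pos: [0.5287, -0.014, 0.035]
eef_rot: [0.994, 0.105, -0.002, -0.0]
force: [-0.1, 0.1, -0.4]
width: 0.004
gripper_force: 0.0
```

play_rows(increments=[[[10, -5, 0, 0, 0, 0, 1], [12, 0, 0, 0, 0, 0, 1], [12, 2.5, 0, 0, 0, 0, 1], [8, 1.6, 0, 0, 0, 0, 1], [5, 1, 0, 0, 0, 0, 1], [3, 0.6, 0, 0, 0, 0, 1], [2, 0.4, 0, 0, 0, 0, 1], [0, 0, 0, 0, 0, 0, 1]]])

```text
time_s: 18.18
ee_pos: [0.5798, -0.0142, 0.0363]
eef_rot: [0.995, 0.104, -0.003, -0.0]
force: [-5.4, -0.3, 2.8]
width: 0.004
gripper_force: 2.6
```

play_rows(increments=[[[1, 0.2, 0, 0, 0, 0, 1], [1, 0.2, 0, 0, 0, 0, 1], [1, 0.2, 0, 0, 0, 0, 1], [1, 0.2, 0, 0, 0, 0, 1], [0, 0, 0, 0, 0, 0, 1]]])

```text
time_s: 18.8
ee_pos: [0.5797, -0.0143, 0.036]
eef_rot: [0.995, 0.103, -0.007, -0.0]
force: [-11.2, -1.7, 8.5]
width: 0.005
gripper_force: 5.7
```

play_rows(increments=[[[-3, -0.6, 0, 0, 0, 0, 1], [-4, -0.8, 0, 0, 0, 0, 1], [-10, -2, 0, 0, 0, 0, 1], [-20, -4, 0, 0, 0, 0, 1], [-20, -4, 20, 0, 0, 0, 1], [-15, -3, 40, 0, 0, 0, 1], [0, 0, 40, 0, 0, 0, 1], [0, -40, 30, 0, 0, 0, 1], [0, -50, 0, 0, 0, 0, 1], [0, -50, 0, 0, 0, 0, 1], [0, -50, 0, 0, 0, 0, 1], [0, 0, 0, 0, 0, 0, 1]]])

```text
time_s: 20.3
ee_pos: [0.5134, -0.2238, 0.1671]
eef_rot: [0.995, 0.099, 0.001, 0.002]
force: [0.4, 1.1, -0.4]
width: 0.006
gripper_force: 0.0
```

Run:
```python
from v import *
s=r.observe();print(s["time_s"],s["ee_pos"],s["force"])
a=find("amp",[.634,0,.21],AMP,z0=.004)
i=[camera(n) for n in("scene","side")]
cv2.imwrite("pics/g.png",np.hstack([cv2.resize(i[0][180:300,225:345],(400,400),interpolation=cv2.INTER_CUBIC),cv2.resize(i[1][140:260,205:325],(400,400),interpolation=cv2.INTER_CUBIC)]))
```

```text
20.3 [ 0.51339489 -0.22378366  0.16706356] [ 0.38726538  1.11801951 -0.44510567]
scene [248, 208, 65, 60, 1718]
side [247, 174, 50, 54, 1610]
amp [ 0.633 -0.001] 11.9 cost 0.144
```

View pics/g.png

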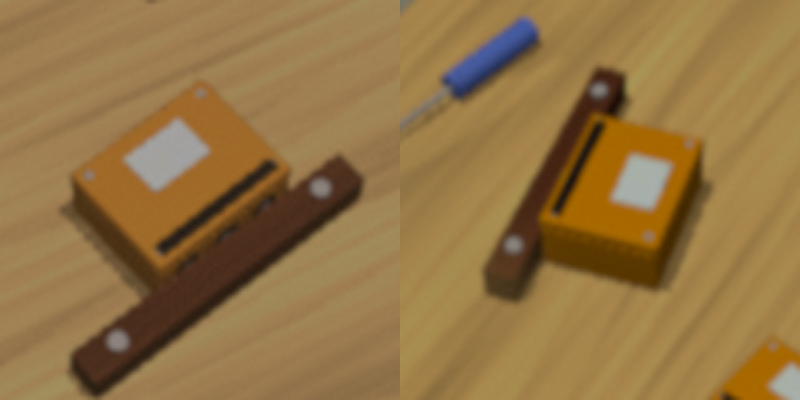

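The socket side lies along the fence and is inside its ends, with box yaw 11.9° against fence yaw 11.8°. I'm handing it in.

```bash
python3 -c "
from cell import r
print(r.sign_off())"
```

```text
the job is handed in; nothing more can be done
None
```

I handed the job in: the middle-sized amp's socket side is pressed against the large fence and inside its ends. The box is square to it within the camera's accuracy, and the mug, solder reel and flux pot are still where they stood.

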